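# Crank arm from under the axles

### The arm

A 6-joint arm with a two-finger parallel gripper is mounted at the origin on the work surface. World frame = base frame: x ahead of the robot, y to its left, z up, the work surface at z = 0. Lengths are in m, angles in degrees, forces in N, time in s.
With the tool pointing down it reaches from about 0.325 to 0.775 m from the base axis. Payload 5.5 kg.
Tool frame: the origin (TCP) lies at the centre of the arm's flange, where the gripper is bolted on; the fingertips stand 182 mm ahead of it and the grasp point (between the pads) lies 163 mm ahead of it; z points along the fingers, y is the line along which they close (so a half turn about z gives the same grasp; the last joint's range is limited). The gripper opens to 88 mm and grips with 3 to 60 N. Pads are 20 mm wide; open, the fingers measure 115 mm over their backs; the gripper's body (75 mm by 178 mm) begins 61 mm behind the grasp point.
Start: joints at [62.24, 5.22, 70.514, -0, 104.267, -3.249], TCP at [0.249, 0.546, 0.405] pointing down, gripper open.
Joint ranges: [-164.24, 164.24], [-49.07, 125.15], [9.68, 141.18], [-86.29, 266.29], [3.28, 154.24], [-151.56, 151.56]. Speed limits (degrees/s): [147.25, 147.25, 172.46, 180, 180, 180].

### API

Orientations are given as [roll, pitch, yaw] about the fixed x, y, z axes, in that order (R = Rz(yaw) Ry(pitch) Rx(roll)).
In Python, from station import r gives the robot as it stands. The module is installed in compiled form; this text tells all that it offers. Calls block until the motion is done:
- r.reach(position, orientation): joint-space move of the TCP to a pose.
- r.servo_line(position, rotation=None, speed=0.15): straight line of the TCP; rotation=None keeps the orientation; speed is the mean speed in m/s.
- r.move_joints(angles): joint-space move.
- r.let_go() and r.grab(squeeze=None): open the fingers fully, or close them until they stop; squeeze is the grip in N (None keeps the last).
- r.wait(seconds).
- r.inverse_kinematics(position, orientation): joint angles nearest the present ones, or None.
- r.sense(): the state.
- r.snapshot(name): name is "side" or "top"; returns a dict with "frame" (480x640x3 uint8, red, green, blue), "fx", "fy", "cx", "cy" (pixels), "R" (3x3) and "t" (3): a world point X has camera coordinates R X + t. Camera axes: x right, y down, z forward; pixel columns grow to the right and rows downward; lengths in m; the calibration is good to about 2 mm. A picture is of the moment at which its call begins. There is no depth.
A pose or a line that the arm cannot do raises r.IKError and nothing moves.
- r.hand_in(): hands the job in; it is judged then, once.
The state is a dict: "clock": time; "joints": joint angles; "joint_vel": joint speeds; "joint_torque": joint torques, N m; "tcp_pos": TCP position; "orientation": TCP orientation; "contact_force": force on the tool from outside, world axes, zero at the start; "torque": the same for the moment, N m; "opening": finger opening in m; "gripper_force": force on a finger pad.
Only numpy, scipy, OpenCV 4.12 (cv2) and the standard library are available. Lean on these libraries where they do the work, as an engineer would, in place of code of your own. Each camera call takes 0.05 s, during which the arm holds its last target. There are 200 camera calls.

### The job

Three axles lie across the black drip tray, over a silver crank arm. Lift them off and park all three in the green ribbed rack, let go and lying still, then lay the crank arm flat along the orange mat with its big end on the black spot and its arm along the stripe; finally lay each axle back in the very notches of the tray it came from. Do not let an axle fall on the bench or into the tray, and leave the spanner and the little jar beside the mat where they are.

Things in the scene. Friction and masses are not known exactly. Their poses are not given: they have to be found in the camera images.
- axle_red: Red thru-axle: plain round rod, 20 mm diameter, 160 mm long, about 0.09 kg. Origin at its middle, on its centre line; its y axis runs along the rod (it may be rolled by any angle about y). At the start it lies in one of the three notch pairs of the tray.
- axle_blue: Blue thru-axle: plain round rod, 20 mm diameter, 160 mm long, about 0.09 kg. Origin at its middle, on its centre line; its y axis runs along the rod (it may be rolled by any angle about y). At the start it lies in one of the three notch pairs of the tray.
- axle_gold: Gold (brass-coloured) thru-axle: plain round rod, 20 mm diameter, 160 mm long, about 0.09 kg. Origin at its middle, on its centre line; its y axis runs along the rod (it may be rolled by any angle about y). At the start it lies in one of the three notch pairs of the tray.
- crank: Silver bicycle crank arm lying flat in the tray, 0.25 kg. Origin on its underside, under the centre of its big end; x runs along the arm to the small end, z up. Big end: disc 38 mm diameter, 24 high, with a dark square; small end: disc 31 mm diameter, 18 high, at x = 165 mm; between them a bar 24 mm wide, 18 high. Centre of mass at about x = 65 mm.
- tray: Black open tray, fixed. Origin: centre of its underside, z up. 240 mm (x) by 130 (y), walls 8 thick and 50 high, floor 8 thick. White pegs on both long walls form three pairs of notches, at x = -60, 0, 60 mm; an axle in one lies along y, centred at y = 0, centre line 60 mm above the bench. The crank lies on the floor along x, big end toward -x, within 5 mm of the middle.
- rack: Green rack, fixed. Origin: centre of its underside, z up. Base 190 mm (x) by 140 (y), 8 thick. Two rails along x, 20 wide, at y = -50 and 50, carry round black ribs along y, 18 mm apart, tops at 38 mm; open between the rails. Nine valleys at x = -72, -54 ... 72 mm, any will do: an axle in one lies along y, centred at y = 0, centre line 45 mm above the bench; it settles into the 3 mm dip.
- mat: Orange mat, fixed, 240 mm (x) by 90 mm (y), 10 mm thick. Origin at the centre of its underside, z up. A black round spot, 52 mm diameter, at x = -82.5 mm, y = 0 marks where the centre of the crank's big end goes; a black stripe from there along +x marks the arm.
- spanner: Steel spanner, 160 mm long, lying on the bench beside the mat, to be left alone. Origin on the bench under it.
- jar: Small grease jar with green cap, 40 mm diameter, 45 mm high, standing on the bench on the mat's other side, to be left alone. Origin at the centre of its underside.
Mind the look-alikes: they are no part of the job. What is shaped like the axle_blue but pink is not meant.

How it is judged:
By the outcome, as a careful person would: the job done as asked, in the order asked, and still so for the second after the job is handed in, with the robot touching nothing.
It also fails if it takes over 138 s, if anything falls off the work surface, if the arm or the gripper's body presses on something with over 40 N, if the wrist force passes 120 N, or if a joint passes its speed limit or range.

## Working session

There is one attempt and no reset: what is moved stays moved. The work goes in short steps, each a Python script; the robot and the scene stay as the last script left them, time stands still between calls to the robot, and variables do not carry over. Pictures are saved under pics/ and viewed, at most 14 in all, crops included, and the job is handed in when it is done.

```bash
mkdir -p pics; python3 - <<'E'
from station import r
import cv2,pickle
d={}
for n in("top","side"):
    s=r.snapshot(n); d[n]=s
    cv2.imwrite(f"pics/{n}0.png",s["frame"][:,:,::-1])
    print(n,s["fx"],s["cx"],s["cy"],(-s["R"].T@s["t"]).round(3),s["R"].round(2).tolist())
pickle.dump(d,open("d0.pkl","wb"))
print(r.sense())
E
```

```text
top 545.2959511370002 329.92274073298887 239.5458662728757 [0.325 0.058 1.348] [[-0.01, -1.0, -0.01], [-0.99, 0.01, -0.13], [0.13, 0.01, -0.99]]
side 514.1883078549573 321.3033504314173 249.4615881835491 [-0.216 -0.588  0.824] [[0.67, -0.74, -0.0], [-0.45, -0.41, -0.79], [0.59, 0.53, -0.61]]
{'clock': 0.1, 'joints': array([ 6.22423216e+01,  5.25868026e+00,  7.05743766e+01,  2.38211254e-04,
        1.04266153e+02, -3.24925140e+00]), 'joint_vel': array([ 6.31991283e-02, -3.50642919e-02, -1.41437254e-01, -5.27023416e-02,
        1.95802204e-05,  7.81039391e-02]), 'joint_torque': array([ 2.24317999e-03, -4.47858059e+01, -4.07567632e+01,  6.99024601e-02,
        2.84711161e-02, -1.08701340e-04]), 'tcp_pos': array([0.2489281 , 0.54598529, 0.40362681]), 'orientation': array([-1.79900963e+02, -5.85378421e-03,  1.55491626e+02]), 'contact_force': array([ 0.82815837,  0.39583867, -0.14076037]), 'torque': array([-0.03179442, -0.03326834, -0.02917623]), 'gripper_force': 0.0, 'opening': 0.08789325003089062}
```

View pics/top0.png

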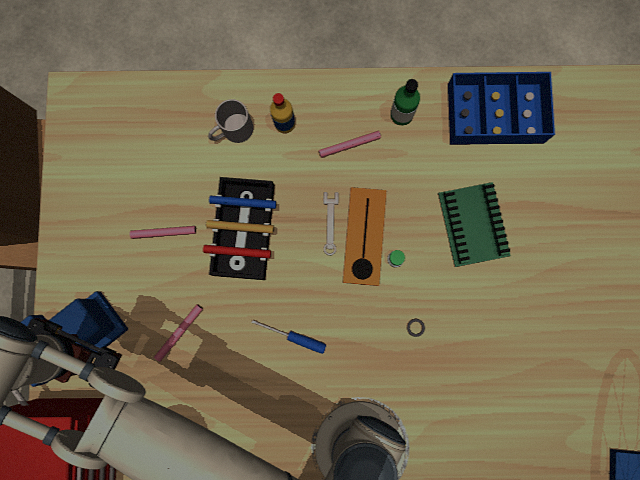

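View pics/side0.png

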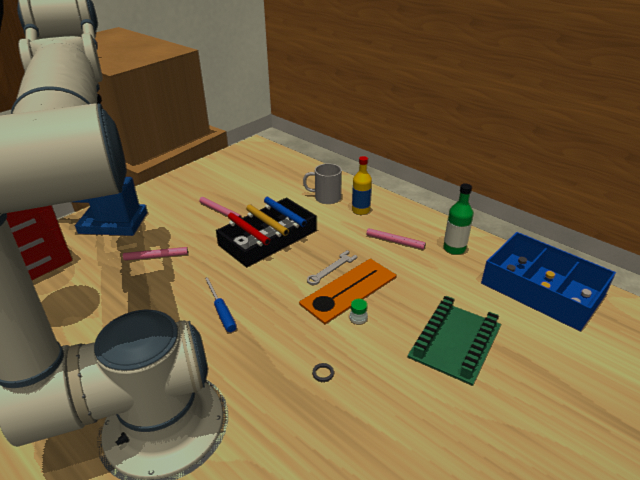

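The tray is at top (242,228), with axles blue (242,202), gold (240,227) and red (238,251) lying across it. The rack is at (474,224). The mat is at (365,236) with its spot at (362,268), the spanner at (331,224) and the jar at (397,258).

Rod candidates are pink at (163,233), (350,143) and (180,333), and blue in the tray at (242,202). Only the one in the tray is blue and lies in notches, so that is axle_blue. Next I measure these and confirm with one crop.

```bash
cat > h.py <<'E'
import numpy as np,cv2
def ray(s,uv,z):
    uv=np.atleast_2d(np.asarray(uv,float))
    d=np.c_[(uv[:,0]-s["cx"])/s["fx"],(uv[:,1]-s["cy"])/s["fy"],np.ones(len(uv))]@s["R"]
    c=-s["R"].T@s["t"]
    return c+d*((z-c[2])/d[:,2])[:,None]
H={"red":((0,6),(170,180)),"gold":((15,25),),"blue":((105,125),),"green":((50,85),),"orange":((8,17),)}
def mask(s,col,box,smin=120,vmin=50):
    h=cv2.cvtColor(s["frame"],cv2.COLOR_RGB2HSV)
    m=np.zeros(h.shape[:2],np.uint8)
    for a,b in H[col]: m|=cv2.inRange(h,(a,smin,vmin),(b,255,255))
    k=np.zeros_like(m);x0,y0,x1,y1=box;k[y0:y1,x0:x1]=1
    return m*k
def big(m): return max(cv2.findContours(m,cv2.RETR_EXTERNAL,cv2.CHAIN_APPROX_NONE)[0],key=cv2.contourArea)
def rect(s,cnt,z):
    """centre, (long,short) in mm, direction of the long side in degrees, on the plane z"""
    p=ray(s,cnt.reshape(-1,2),z)[:,:2]
    c,wh,a=cv2.minAreaRect((p*1000).astype(np.float32))
    if wh[0]<wh[1]: a+=90;wh=wh[::-1]
    return np.array(c)/1000,np.round(wh,1),round((a+90)%180-90,2)
E
python3 - <<'E'
import pickle,cv2,numpy as np
from h import *
d=pickle.load(open("d0.pkl","rb"));
B={"top":(190,160,300,290),"side":(205,180,330,270)}
for n in B:
    s=d[n]
    for c in("red","gold","blue"):
        m=mask(s,c,B[n],150,60); k=big(m); print(n,c,*rect(s,k,.06),cv2.countNonZero(m))
for n,b in(("top",(335,180,392,292)),("side",(290,255,405,325))):
    s=d[n]; k=big(mask(s,"orange",b,150,60)); print(n,"mat",*rect(s,k,.01))
    g=cv2.cvtColor(s["frame"],cv2.COLOR_RGB2GRAY); h=np.zeros(g.shape,np.uint8); cv2.drawContours(h,[k],-1,255,-1)
    dk=((g<45)&(h>0)).astype(np.uint8)*255
    sp=big(cv2.morphologyEx(dk,cv2.MORPH_OPEN,np.ones((7,7),np.uint8))); print(" spot",*rect(s,sp,.01))
    print(" stripe+spot",*rect(s,big(dk),.01))
for n,b in(("top",(430,175,520,275)),("side",(400,290,510,390))):
    s=d[n];k=big(cv2.morphologyEx(mask(s,"green",b,100,30),cv2.MORPH_CLOSE,np.ones((9,9),np.uint8))); print(n,"rack z.008",*rect(s,k,.008))
for n,b in(("top",(384,245,412,272)),("side",(345,295,372,326))):
    s=d[n];print(n,"jar",*rect(s,big(mask(s,"green",b,100,50)),.045))
s=d["top"]["frame"]
a=cv2.resize(s[165:290,185:300],None,fx=4.4,fy=4.4,interpolation=2)[:550,:400]; b=cv2.resize(s[170:277,430:520],None,fx=4.4,fy=4.4,interpolation=2)[:,:396]
o=np.zeros((550,796,3),np.uint8);o[:a.shape[0],:a.shape[1]]=a;o[:b.shape[0],400:400+b.shape[1]]=b
cv2.imwrite("pics/crop.png",o[:,:,::-1])
E
```

```text
top red [0.46499957 0.29016003] [160.4  18.6] 84.6 521
top gold [0.52477612 0.28368591] [160.8  19.4] 84.38 417
top blue [0.5845694  0.27702466] [159.   18.5] 84.49 484
side red [0.46625711 0.29017834] [183.1  24.3] 84.4 335
side gold [0.52591943 0.28401776] [179.8  26. ] 84.73 333
side blue [0.58607922 0.27928845] [172.7  25.5] 84.41 291
top mat [ 0.50556317 -0.01742968] [239.6  89.1] -5.62
 spot [ 0.42389221 -0.01035954] [46.8 44.2] -0.89
 stripe+spot [ 0.49914832 -0.01150638] [202.2  49.1] -0.88
side mat [ 0.50258313 -0.02239097] [244.8  96. ] -5.49
 spot [ 0.42332022 -0.01109301] [43.1 41.7] 41.95
 stripe+spot [ 0.49837817 -0.00827452] [198.7  48.5] 1.89
top rack z.008 [ 0.53208618 -0.28892334] [188.2 138.4] 10.45
side rack z.008 [ 0.54200879 -0.29047556] [215.6 137.6] 10.56
top jar [ 0.44797153 -0.09292351] [33.8 33.5] -1.39
side jar [ 0.44073541 -0.09968542] [47.4 32.9] 39.54
```

View pics/crop.png

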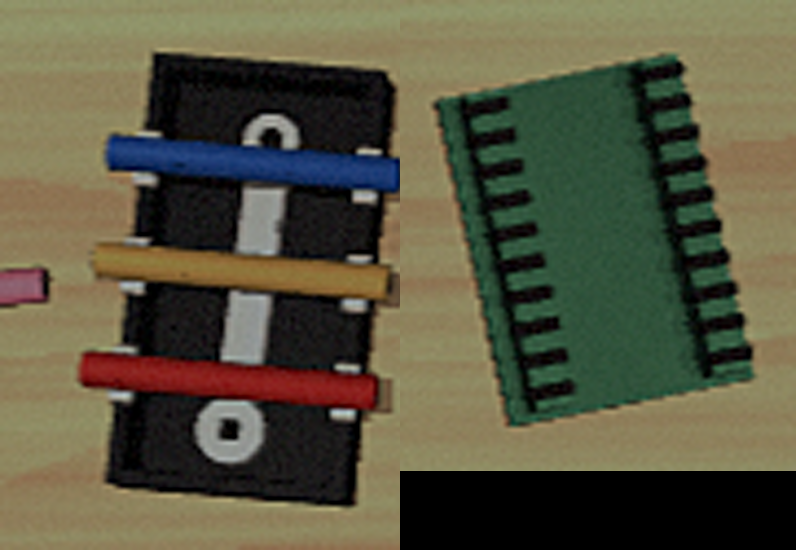

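The crop confirms the three non-pink axles lying in the white notch pairs, with the crank's big end (square hole) near the robot at crop (228,430). It also shows the rack's ten rib rows. The measured sizes and 60 mm spacing match the description.

Open fingers span 115 mm, so straight down they would hit a neighbouring axle. I'll pick blue and gold with a tilted hand, neighbour-side finger raised, and red straight.

```bash
cat >> h.py <<'E'
from scipy.spatial.transform import Rotation
from station import r
def pose(p,rod_yaw,tilt,t):
    """TCP pose gripping a rod at p (direction rod_yaw deg); tilt>0 raises the finger on the far (+x) side; tips t below the centre line"""
    a,b=np.radians(rod_yaw-90),np.radians(tilt)
    ux=np.array([np.cos(a),np.sin(a),0]);Z=np.array([0,0,1.])
    z=-np.cos(b)*Z+np.sin(b)*ux; y=np.cos(b)*ux+np.sin(b)*Z
    o=Rotation.from_matrix(np.c_[np.cross(y,z),y,z]).as_euler("xyz",degrees=True)
    return np.asarray(p)-(0.182-t)*z,o
def up(p,h): return np.asarray(p)+[0,0,h]
def st(tag):
    s=r.sense();print(tag,"t%.1f"%s["clock"],"open %.1f"%(s["opening"]*1e3),"F",s["contact_force"].round(1),"g %.1f"%s["gripper_force"],s["tcp_pos"].round(4))
def pick(p,yaw,tilt,t,sq=20,lift=.09):
    q,o=pose(p,yaw,tilt,t)
    r.reach(up(q,lift),o); r.servo_line(up(q,.03),speed=.2); r.servo_line(q,speed=.08); st("at")
    r.grab(sq); st("grip"); r.servo_line(up(q,lift),speed=.15); st("up")
def place(p,yaw,tilt,t,lift=.09):
    q,o=pose(p,yaw,tilt,t)
    r.reach(up(q,lift),o); r.servo_line(up(q,.02),speed=.2); r.servo_line(q,speed=.04); st("down")
    r.let_go(); r.wait(.2); st("rel"); r.servo_line(up(q,lift),speed=.2)
E
python3 - <<'E'
import pickle
from h import *
s=pickle.load(open("d0.pkl","rb"))["top"]
# rack: phase of the 18 mm rib pattern along rack x
c0=np.array([.5321,-.2889]); yaw=np.radians(10.45)
ux=np.array([np.cos(yaw),np.sin(yaw)]);uy=np.array([-ux[1],ux[0]])
g=cv2.cvtColor(s["frame"],cv2.COLOR_RGB2GRAY).astype(float)
v,u=np.mgrid[170:280,425:525]; P=ray(s,np.c_[u.ravel(),v.ravel()],.037)[:,:2]-c0; X,Y=P@ux,P@uy; D=255-g[170:280,425:525].ravel()
for lo,hi in((-.055,-.045),(.045,.055),(-.058,-.042),(.042,.058)):
    k=(Y>lo)&(Y<hi)&(abs(X)<.081); z=(D[k]-D[k].mean())@np.exp(1j*2*np.pi*X[k]/.018)
    print(lo,"rib offset mod 18mm: %.2f"%(np.angle(z)/2/np.pi*18), abs(z)/k.sum())
C={"red":(.4652,.2902),"gold":(.5250,.2837),"blue":(.5848,.2772)}
for n,ti in(("red",0),("gold",22),("gold",-22),("blue",-25),("blue",-30)):
    q,o=pose([*C[n],.06],84.3,ti,.009); print(n,ti,o.round(1),r.inverse_kinematics(q,o),r.inverse_kinematics(up(q,.09),o) is not None)
for i in(-.072,0,.072):
    q,o=pose([*(c0+i*ux),.045],100.45,0,.012);print(r.inverse_kinematics(q,o))
E
```

```text
-0.055 rib offset mod 18mm: -8.87 19.146535986868788
0.045 rib offset mod 18mm: 8.82 19.679663398926877
-0.058 rib offset mod 18mm: -8.88 18.726730414906555
0.042 rib offset mod 18mm: 8.84 19.742499178791114
red 0 [180.    0.   84.3] [ 2.84014275e+01 -7.12056235e-01  9.40679467e+01 -2.54444375e-14
  8.66441095e+01  3.41014275e+01] True
gold 22 [158.    0.   84.3] [ 32.73514711  -7.91107392 103.48537055 -14.59516419  67.53558004
  42.02785563] True
gold -22 [-158.     0.    84.3] [ 19.81644649  24.00669026  68.58010223   9.72579671 107.21015043
  26.77589644] True
blue -25 [-155.     0.    84.3] [ 17.34104015  35.08159617  54.58566616  10.36856981 113.21362415
  25.205159  ] True
blue -30 [-150.     0.    84.3] [ 16.60026214  39.57085069  49.6879854   12.44154144 118.27914299
  25.52156198] True
[-36.74398777   0.45443105  94.77956553   0.          84.76600342
 -47.19398777]
[-31.71856379   8.65346976  86.13819745   0.          85.20833279
 -42.16856379]
[-27.52447907  17.2614674   76.22393114   0.          86.51460146
 -37.97447907]
```

```bash
cat >> h.py <<'E'
C={"red":(.4652,.2902,.06),"gold":(.5250,.2837,.06),"blue":(.5848,.2772,.06)}; TY=84.3
RU=np.array([np.cos(np.radians(10.45)),np.sin(np.radians(10.45))])
V={n:np.r_[np.array([.5321,-.2889])+i*RU,.045] for n,i in(("red",-.072),("gold",0),("blue",.072))}; RY=100.45
E
python3 - <<'E'
from h import *
pick(C["blue"],TY,-25,.009)
q,o=pose(up(V["blue"],.09),RY,0,.009); r.reach(q,o); st("over rack")
s=r.snapshot("side"); cv2.imwrite("pics/s1.png",s["frame"][:,:,::-1])
E
```

```text
at t2.7 open 87.5 F [-6.5  1.6  5.7] g 4.3 [0.6565 0.2705 0.2169]
grip t3.8 open 19.4 F [-2.9  0.3  1.5] g 20.0 [0.6573 0.27   0.2169]
up t4.5 open 19.5 F [ 0.4 -1.1 -1.6] g 20.0 [0.6576 0.2699 0.3056]
over rack t6.5 open 19.7 F [ 0.6  0.1 -2. ] g 20.0 [ 0.6034 -0.275   0.3079]
```

View pics/s1.png

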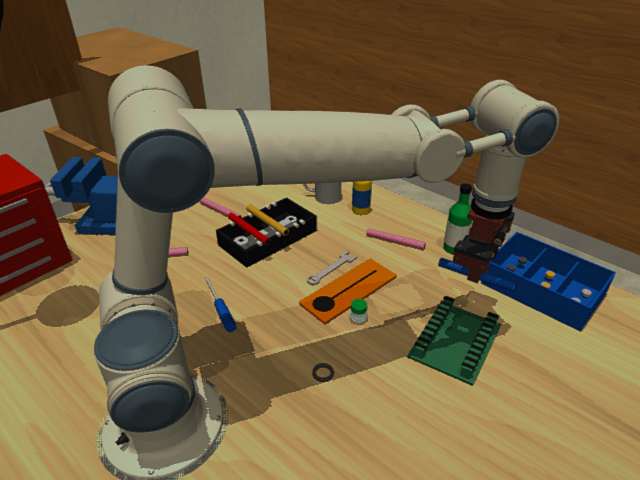

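Blue is held level at (480,270) over the rack. The low finger brushed the tray end wall lightly (about 8 N), so I'll use more tilt there on return. Placing it now, then gold.

```bash
python3 - <<'E'
from h import *
place(up(V["blue"],.0007),RY,0,.009)
pick(C["gold"],TY,-22,.009) if 0 else pick(C["gold"],TY,-22,.009) if False else None
q,o=pose(C["gold"],TY,0,.009); r.reach(up(q,.12),o)
s=r.snapshot("top"); cv2.imwrite("pics/t2.png",cv2.resize(s["frame"][150:300,180:540],None,fx=2.2,fy=2.2)[:,:,::-1])
k=big(mask(s,"blue",(425,170,530,240),150,60)); print(rect(s,k,.045),V["blue"])
E
```

```text
down t8.0 open 19.3 F [-0.6  0.3 -2.3] g 20.0 [ 0.6028 -0.2758  0.2185]
rel t9.3 open 88.0 F [ 0.6 -0.5  0.2] g 0.0 [ 0.6029 -0.2758  0.2187]
(array([ 0.60343011, -0.27707895]), array([159. ,  18.3]), -79.58) [ 0.60290578 -0.27584083  0.045     ]
```

View pics/t2.png

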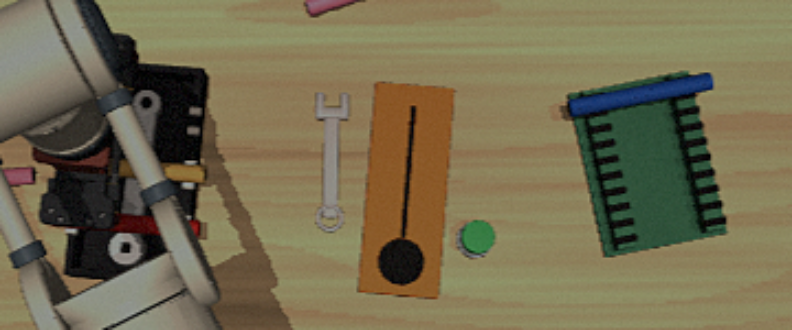

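Blue lies in the rack's end valley at (640,93), 0.5 mm from the target. Next gold (tilted) and red (straight).

```bash
python3 - <<'E'
from h import *
pick(C["gold"],TY,-22,.009)
place(up(V["gold"],.0007),RY,0,.009)
pick(C["red"],TY,0,.012)
place(up(V["red"],.0007),RY,0,.012)
r.servo_line(up(r.sense()["tcp_pos"],.08),speed=.25)
s=r.snapshot("top"); cv2.imwrite("pics/t3.png",cv2.resize(s["frame"][150:300,180:540],None,fx=2.2,fy=2.2)[:,:,::-1])
import pickle;pickle.dump(s,open("d3.pkl","wb"))
E
```

```text
at t13.4 open 87.4 F [-0.5  0.1 -0.6] g 0.0 [0.5894 0.2772 0.2197]
grip t14.5 open 19.4 F [-1.7  0.5  0.7] g 20.0 [0.5893 0.2773 0.2204]
up t15.2 open 19.4 F [ 0.1  0.  -1.7] g 20.0 [0.5895 0.2772 0.3092]
down t18.4 open 19.6 F [ 0.5 -0.2 -0.5] g 20.0 [ 0.532  -0.2889  0.2185]
rel t19.8 open 87.7 F [-0.4 -0.2  0.4] g 0.0 [ 0.5321 -0.2889  0.2187]
at t23.4 open 87.9 F [ 2.1 -0.8 -1. ] g 0.9 [0.4654 0.29   0.2294]
grip t24.5 open 19.4 F [-1.1 -0.6  0.4] g 20.0 [0.4651 0.2902 0.23  ]
up t25.2 open 19.5 F [ 0.1 -0.5 -0.2] g 20.0 [0.4651 0.2901 0.3189]
down t28.5 open 19.4 F [-0.9  0.2 -0. ] g 20.0 [ 0.4612 -0.302   0.2155]
rel t29.8 open 87.6 F [ 0.3 -0.5  0.8] g 0.0 [ 0.4613 -0.302   0.2157]
```

View pics/t3.png

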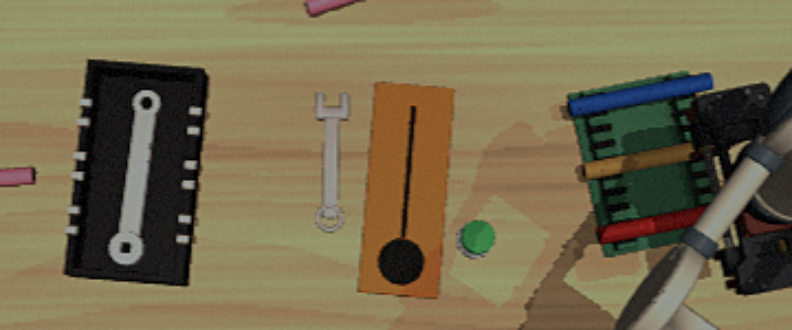

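All three axles lie in rack valleys: blue (640,93), gold (640,162), red (655,225). The crank is exposed in the tray, big end at (125,248) and small end at (146,102). Measuring it and the spanner's clearance next.

```bash
python3 - <<'E'
import pickle
from h import *
s=pickle.load(open("d3.pkl","rb"))
g=cv2.cvtColor(s["frame"],cv2.COLOR_RGB2GRAY)
m=np.zeros_like(g);m[185:275,222:262]=255
# crank: bright pixels within the tray floor
m&=((g>75)*255).astype(np.uint8)
k=big(m); h=np.zeros_like(g);cv2.drawContours(h,[k],-1,255,-1)
D=cv2.distanceTransform(h,cv2.DIST_L2,5)
def disc(lo,hi,z,n):
    w=h.copy();w[:lo]=0;w[hi:]=0
    c,rad=cv2.minEnclosingCircle(big(w)); p=ray(s,c,z)[0]; q=ray(s,np.add(c,(rad,0)),z)[0]
    y,x=np.unravel_index((D*(w>0)).argmax(),D.shape)
    print(n,c,p,"dia %.1f"%(2e3*np.linalg.norm(p-q)),"dt",(x,y)); return p
b=disc(255,275,.032,"big"); e=disc(185,203,.026,"small")
print("axis",np.linalg.norm((e-b)[:2]),np.degrees(np.arctan2(*(e-b)[1::-1])))
w=h.copy();w[:210]=0;w[250:]=0; yx=np.argwhere(w)[:,::-1]; P=ray(s,yx,.026)
f=cv2.fitLine(P[:,:2].astype(np.float32),2,0,.01,.01).ravel();print("bar",np.degrees(np.arctan2(f[1],f[0])),f[2:],rect(s,big(w),.026))
# spanner & jar relative to the mat
a=np.radians(-5.6);M=np.array([[np.cos(a),np.sin(a)],[-np.sin(a),np.cos(a)]])
w=np.zeros_like(g);w[185:262,318:343]=((g[185:262,318:343]>140)*255)
hs=cv2.cvtColor(s["frame"],cv2.COLOR_RGB2HSV);w&=((hs[:,:,1]<50)*255).astype(np.uint8)
p=ray(s,big(w).reshape(-1,2),.005)[:,:2]-[.5056,-.0174];p=p@M.T;print("spanner in mat",p.min(0),p.max(0), [ (round(x,3),round(p[abs(p[:,0]-x)<.01,1].min(),3)) for x in(-.02,-.01,0,.01)])
E
```

```text
big (237.4166717529297, 261.5833435058594) [0.4422878  0.29245097 0.032     ] dia 41.9 dt (np.int64(237), np.int64(262))
small (245.86842346191406, 197.13157653808594) [0.60250233 0.27440746 0.026     ] dia 34.1 dt (np.int64(246), np.int64(197))
axis 0.16122736635672155 -6.425629755384641
bar -7.4482455 [0.5216028  0.28340793] (array([0.52194977, 0.28337082]), array([99.7, 24.3]), -7.02)
spanner in mat [-0.025588    0.07599712] [0.07309395 0.09385428] [(-0.02, np.float64(0.076)), (-0.01, np.float64(0.076)), (0, np.float64(0.079)), (0.01, np.float64(0.08))]
```

```bash
python3 - <<'E'
from h import *
p=np.array([.5149,.2845,.195]); O=lambda y:[180,0,y]
r.reach(up(p,.12),O(133)); r.servo_line(up(p,.05),speed=.2); st("mid"); r.servo_line(p,speed=.06); st("in")
if np.abs(r.sense()["contact_force"]).max()<8:
    r.grab(5); st("grab5")
    for y in(143,153,163,173): r.servo_line(p,O(y),speed=.1); st(y)
s=r.snapshot("side"); cv2.imwrite("pics/s4.png",cv2.resize(s["frame"][150:280,180:400],None,fx=3.5,fy=3.5)[:,:,::-1])
E
```

```text
mid t33.6 open 87.9 F [0.2 0.2 1. ] g 0.0 [0.5152 0.2841 0.2453]
in t34.6 open 87.7 F [0.  0.1 0.4] g 0.0 [0.5151 0.2846 0.1955]
grab5 t35.3 open 46.8 F [-0.6 -0.8  0.6] g 3.9 [0.5148 0.2844 0.195 ]
143 t35.6 open 37.2 F [-0.1  0.2 -1.4] g 4.3 [0.5149 0.2845 0.1948]
153 t35.9 open 30.9 F [-0.5 -0.8 -1.7] g 4.5 [0.5149 0.2846 0.1948]
163 t36.2 open 26.5 F [ 0.6  0.2 -1.5] g 4.8 [0.5149 0.2845 0.1949]
173 t36.6 open 23.6 F [ 0.1 -0.2 -1.8] g 5.0 [0.5149 0.2845 0.1948]
```

View pics/s4.png

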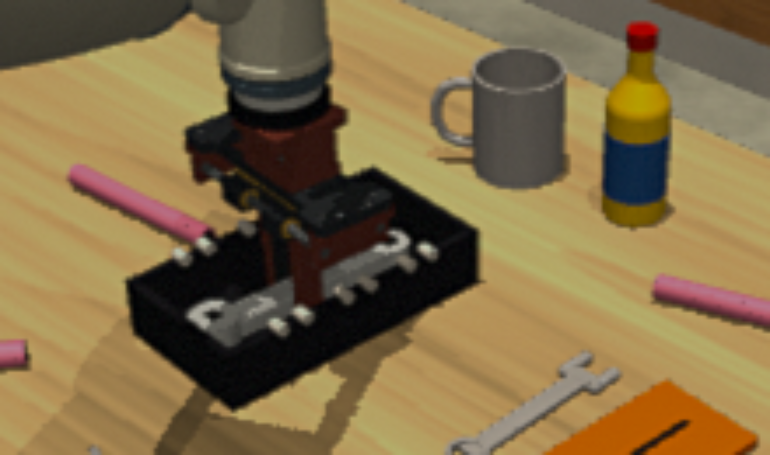

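The fingers closed flush on the bar (23.6 mm), with the crank aligned in the hand. Lifting and placing it.

```bash
python3 - <<'E'
from h import *
import pickle
r.grab(30); q=r.sense()["tcp_pos"]; r.servo_line(up(q,.1),speed=.15); st("up")
p=np.array([.4981,-.0170,.1974]); O=[180,0,174.4]
r.reach(up(p,.1),O); r.servo_line(up(p,.02),speed=.15); r.servo_line(p,speed=.04); st("down")
r.let_go(); st("rel"); r.servo_line(up(p,.1),speed=.2)
q,o=pose(up(V["red"],.1),RY,0,.012); r.reach(q,o)
for n in("top","side"):
    s=r.snapshot(n); pickle.dump(s,open(f"d5{n}.pkl","wb"))
    if n=="top": cv2.imwrite("pics/t5.png",cv2.resize(s["frame"][170:300,310:450],None,fx=4,fy=4)[:,:,::-1])
E
```

```text
up t37.7 open 23.9 F [ 0.3  0.3 -4. ] g 30.0 [0.5146 0.2844 0.2935]
down t40.1 open 24.3 F [ 0.  -0.5 -3.9] g 30.0 [ 0.4981 -0.017   0.1972]
rel t41.2 open 88.0 F [0.3 1.  0.5] g 0.0 [ 0.4981 -0.017   0.1974]
```

View pics/t5.png

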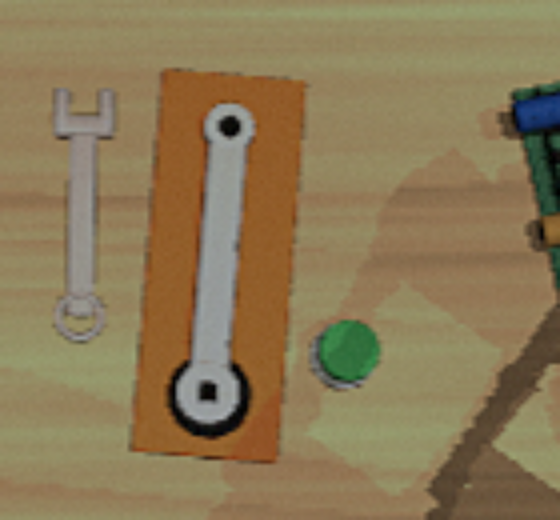

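The crank lies on the mat with its big end at (208,392) on the spot and the small end at (230,126). The black ring shows all round it. A quick numeric check of the offset follows.

```bash
python3 - <<'E'
import pickle
from h import *
a=np.radians(-5.6);M=np.array([[np.cos(a),np.sin(a)],[-np.sin(a),np.cos(a)]])
s=pickle.load(open("d5top.pkl","rb"))
print("mat",rect(s,big(mask(s,"orange",(335,180,392,292),150,60)),.01))
g=cv2.cvtColor(s["frame"],cv2.COLOR_RGB2GRAY);hs=cv2.cvtColor(s["frame"],cv2.COLOR_RGB2HSV)
w=np.zeros_like(g);w[185:285,345:385]=((g>90)&(hs[:,:,1]<70))[185:285,345:385]*255
k=big(w);h=np.zeros_like(g);cv2.drawContours(h,[k],-1,255,-1)
hole=lambda y0,y1:((h>0)&(g<70)&(np.arange(480)[:,None]>=y0)&(np.arange(480)[:,None]<y1))
for n,y0,y1,z in(("big",255,285,.034),("small",185,212,.028)):
    c=np.argwhere(hole(y0,y1)).mean(0)[::-1]; p=ray(s,c,z)[0,:2]; print(n,"hole",c,p,"mat frame",M@(p-[.5056,-.0174]))
w=h.copy();w[:215]=0;w[250:]=0;print("bar",rect(s,big(w),.028))
E
```

```text
mat (array([ 0.50553189, -0.01750681]), array([239.3,  89.3]), -5.51)
big hole [361.5 267.5] [ 0.42449298 -0.00795568] mat frame [-0.08164154  0.00148459]
small hole [367. 201.] [ 0.58879133 -0.02467724] mat frame [0.08350443 0.00087554]
bar (array([ 0.5119874 , -0.01671127]), array([86.1, 23.6]), -5.82)
```

The crank is within about 1.5 mm of the spot and 0.2° of the stripe, so it stays. Returning the axles next, starting with red and then checking.

```bash
python3 - <<'E'
from h import *
pick(V["red"],RY,0,.010); place(up(C["red"],.0007),TY,-20,.010)
pick(V["gold"],RY,0,.010,lift=.1); place(up(C["gold"],.0007),TY,-28,.010)
q,o=pose(up(V["blue"],.1),RY,0,.01); r.reach(q,o)
s=r.snapshot("top"); cv2.imwrite("pics/t6.png",cv2.resize(s["frame"][150:300,180:540],None,fx=2.2,fy=2.2)[:,:,::-1])
for c in("red","gold"): print(c,rect(s,big(mask(s,c,(190,160,300,290),150,60)),.06))
E
```

```text
at t44.3 open 87.7 F [-0.1  0.3 -0.6] g 0.0 [ 0.4612 -0.3019  0.2165]
grip t45.4 open 19.6 F [ 1.6 -0.2 -0.3] g 20.0 [ 0.4615 -0.3019  0.2172]
up t46.1 open 19.2 F [-0.3 -0.4 -0.1] g 20.0 [ 0.4611 -0.3019  0.3058]
down t49.4 open 19.5 F [-0.5 -1.1  1.4] g 20.0 [0.5237 0.2844 0.2222]
rel t50.7 open 87.5 F [-0.   1.1  0. ] g 0.0 [0.5237 0.2843 0.2223]
at t54.5 open 87.9 F [ 0.6  0.  -0.6] g 0.0 [ 0.532  -0.2888  0.2164]
grip t55.5 open 19.4 F [1.4 0.6 0.6] g 20.0 [ 0.5323 -0.2888  0.2172]
up t56.3 open 19.8 F [-0.3  0.7 -1.7] g 20.0 [ 0.5319 -0.2889  0.3156]
down t59.5 open 19.6 F [-1.3  0.2 -1.2] g 20.0 [0.6053 0.2757 0.2123]
rel t60.9 open 87.7 F [-0.8  0.7 -1.4] g 0.0 [0.6054 0.2757 0.2126]
red (array([0.4649826 , 0.29004431]), array([160.6,  18.8]), 84.5)
gold (array([0.52462268, 0.2829093 ]), array([159.3,  18.9]), 84.55)
```

View pics/t6.png

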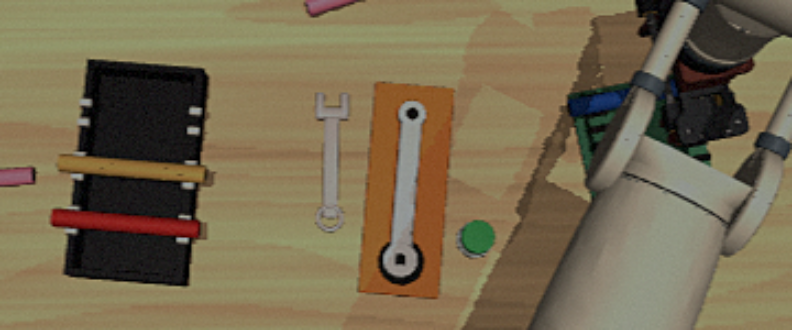

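Red (127,223) and gold (132,168) lie in their original notches, within 1 mm of their start poses. Blue is the last one.

```bash
python3 - <<'E'
from h import *
pick(V["blue"],RY,0,.010,lift=.1); place(up(C["blue"],.0007),TY,-31,.010)
q,o=pose([.45,-.3,.25],RY,0,.01); r.reach(q,o); r.wait(.5); st("end")
s=r.snapshot("top"); cv2.imwrite("pics/t7.png",cv2.resize(s["frame"][150:300,180:540],None,fx=2.2,fy=2.2)[:,:,::-1])
for c in("red","gold","blue"): print(c,rect(s,big(mask(s,c,(190,160,300,290),150,60)),.06))
s=r.snapshot("side"); cv2.imwrite("pics/s7.png",cv2.resize(s["frame"][160:340,180:420],None,fx=3,fy=3)[:,:,::-1])
E
```

```text
at t64.8 open 87.8 F [-0.2 -0.2  0.2] g 0.0 [ 0.6028 -0.2758  0.2163]
grip t65.9 open 19.4 F [ 1.9 -0.3  0.5] g 20.0 [ 0.6031 -0.2757  0.2172]
up t66.7 open 19.6 F [ 0.  -0.3 -2. ] g 20.0 [ 0.6027 -0.2758  0.3155]
down t69.8 open 19.8 F [-1.3  0.1 -0.6] g 20.0 [0.6728 0.2685 0.2078]
rel t71.2 open 87.7 F [-11.6  -0.5   7.9] g 6.9 [0.6713 0.2689 0.2094]
end t74.4 open 87.9 F [-0.2  1.  -0.3] g 0.0 [ 0.4501 -0.3     0.422 ]
red (array([0.46491077, 0.29018768]), array([160.9,  18.8]), 84.6)
gold (array([0.52473547, 0.28303699]), array([159.5,  19.1]), 84.55)
blue (array([0.58437524, 0.27716425]), array([158.8,  18.5]), 84.49)
```

View pics/t7.png

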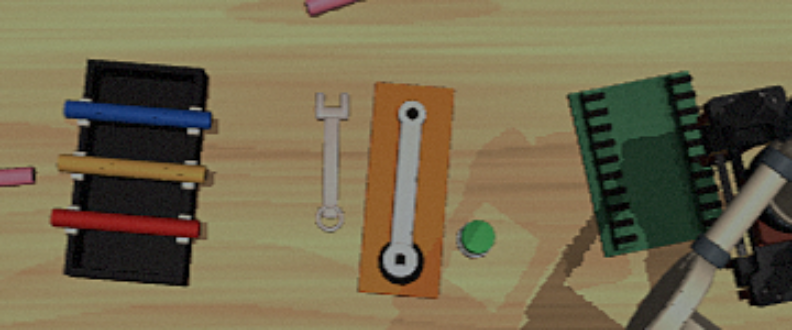

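View pics/s7.png

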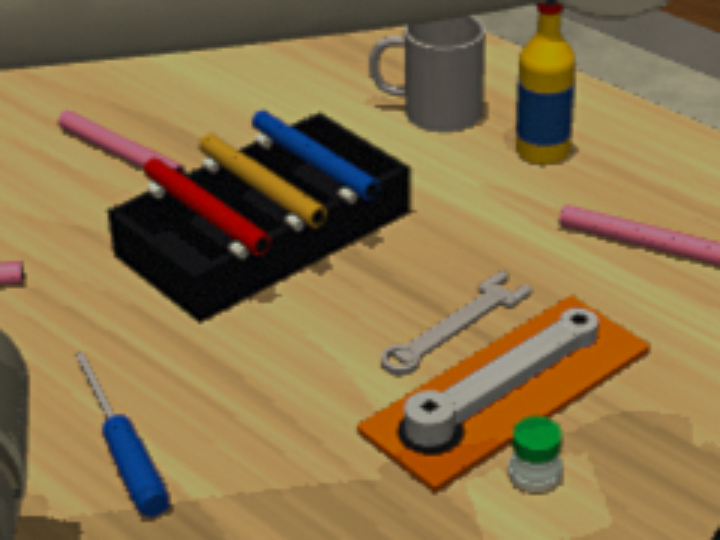

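All three axles are back in their notches: blue (137,113), gold (132,168), red (127,223). The crank is on the spot, and the spanner and jar have not moved. Handing in.

```bash
python3 -c "
from station import r
print(r.hand_in())"
```

```text
the job is handed in; nothing more can be done
None
```

The job is handed in at about 74 s: all three axles are back in their own notches within 1 mm, the crank lies on its spot and stripe within about 1.5 mm, and the spanner and jar are untouched; the only unplanned contact was a finger brushing the tray's end wall at blue's notch, about 9 N at the pick and 14 N at the return.

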